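Trip test of the grinding lathe's safety switch

ROBOT

A 6-joint arm with a two-finger parallel gripper is mounted at the origin on the work surface. World frame = base frame: x ahead of the robot, y to its left, z up, the work surface at z = 0. Lengths are in m, angles in rad, forces in N, time in s.
With the tool pointing down it reaches from about 0.35 to 0.725 m from the base axis. Payload 4.3 kg.
Tool frame: the origin (TCP) lies midway between the tips of the shut fingers; the grasp point (between the pads) lies 19 mm behind it; z points along the fingers, y is the line along which they close (so a half turn about z gives the same grasp; the last joint's range is limited). The gripper opens to 85 mm and grips with 20 to 120 N. Pads are 22 mm wide; open, the fingers measure 114 mm over their backs; the gripper's body (76 mm by 85 mm) begins 54 mm behind the grasp point. The pads swing forward as they close: fully open they stand 13 mm farther back than shut.
Start: joints at [1.045, 0.377, 0.081, 1.274, 0, 1.46], TCP at [0.232, 0.526, 0.231] pointing down, gripper open.
Joint ranges: [-2.72, 2.72], [-0.84, 1.66], [-1.02, 1.22], [-1.77, 2.12], [-1.37, 1.28], [-3.14, 3.14]. Speed limits (rad/s): [2.57, 2.57, 3.14, 3.14, 3.14, 3.14].

INTERFACE

Orientations are given as a unit quaternion [w, x, y, z].
In Python, from cell import robot gives the robot as it stands.
- The arm moves only by the tool step_arm, never from a script. Its argument "rows" is text: rows parted by semicolons, each of 7 numbers parted by spaces: the shift along the tool's x, y, z each as a share of 0.02 m, from -1 to 1, then the turn, a rotation vector about the tool's x, y, z each as a share of 0.08 rad, from -1 to 1, then the closure, from -1 (fully open) to 1 (shut). In form: dx dy dz rx ry rz jaw; .... A call has 1 to 12 rows; each row shifts and turns the commanded pose from where the row before left it, along the tool's axes as they then stand; what a row does not reach is not made up. A row lasts 1/12 s, in which the tool goes at most 41.7 mm and 7.16 degrees, less where a joint would pass 70% of its speed; a pose out of reach is approached as far as the arm can. A call with a number of a shift or a turn outside -1 to 1 is refused whole. A call with a gripper value outside its range is refused whole. The fingers move at their own pace and stop on an object; the grip force is fixed at half the most. Time passes only in rows, so rows that do not move let the fingers close. It gives the time, the measured TCP pose, the force, the opening and the grip force at its end, in the units of the state.
- robot.observe(): the state, without advancing time (a new reading comes with each control period).
- robot.capture(name): name is "side" or "top"; returns the picture (480x640x3 uint8, red, green, blue); there is no depth.
- robot.camera_model(name): a dict with "fx", "fy", "cx", "cy" (pixels), "k1" (the pictures are not rectified: a ray, as slopes to the right and down, at radius r is drawn at 1 + k1 r^2 times it, then the intrinsics apply), "rvec" (rotation vector, rad) and "tvec" (3), from world to camera coordinates, as OpenCV has them. Camera axes: x right, y down, z forward; pixel columns grow to the right and rows downward; lengths in m; the calibration is good to about 2 mm. A picture is of the moment at which its call begins. camera_model takes no time and is no camera call.
- robot.sign_off(): hands the job in; it is judged then, once.
The state is a dict: "clock": time; "joint_pos": joint angles; "qvel": joint speeds; "joint_efforts": joint torques, N m; "eef_pos": TCP position; "orientation": TCP orientation; "contact_force": force on the tool from outside, world axes, zero at the start; "torque": the same for the moment, N m; "opening": finger opening in m; "grasp_force": force on a finger pad.
Only numpy, scipy, OpenCV 4.12 (cv2) and the standard library are available. Lean on these libraries where they do the work, as an engineer would, in place of code of your own. Each camera call takes 0.05 s, during which the arm holds its last target. There are 200 camera calls.

TASK

Make the grinding lathe's supply ready for work: first swing the locking bail on the socket block fully shut, upright over the plug, then press the flat test button at the front of the switch box (nearer the robot) so that the lever drops right down, and lift the lever all the way back up to its rear stop, where it stays by itself. Do not press the mushroom-headed stop button behind it, and leave the glasses, tools and other things on the bench standing where they are.

Things in the scene. Friction and masses are not known exactly. Their poses are not given: they have to be found in the camera images.
- breaker: trip-switch box, grey painted, 150 (x) x 230 (y) x 75 (z) mm, screwed to the bench; origin at the centre of its underside, z up, front (-x side) towards the robot. On its top: a round test button (at x -45, y +60 mm), a mushroom-headed stop button (x +45, y +60), and the lever between two small hinge lugs (102 mm high above the bench, at x = 0, y from -60 to +10)
- test (a joint): travel of the test button in m: 0 out, 0.008 fully in; springs back by itself; about 4 N when fully in; the lever trips at about half travel
- test_top (a point): centre of the top face of the test button: flat black button 32 mm across, standing 22 mm proud of the box top (97 mm above the bench), pressed straight down
- stop (a joint): travel of the mushroom stop button in m: 0 out, 0.006 in; not to be pressed
- stop_top (a point): centre of the top of the mushroom stop button, 42 mm across, 108 mm above the bench, 90 mm behind the test button
- lever (a joint): angle of the switch lever in rad: 0 = up, home against its rear stop (leaning 0.12 rad past vertical to the box's +x, where it stays by its own weight); 1.69 = dropped forward (-x), lying level out over the front of the box
- lever_grip (a point): grip point of the lever: on the axis of a black round bar 16 mm thick and 93 mm long, parallel to the box's y axis, 130 mm from the hinge line. The bar runs from 56 mm to the +y of this point to 37 mm to the -y; a 12 mm steel stem joins it 50 mm to the +y of this point, so the bar is free on both sides here
- lever_hinge (a point): point on the lever's hinge line (parallel to the box's y), in the same plane across y as lever_grip, 90 mm above the bench; axes as the box. At joint value q the grip point lies at x = -0.130 sin(q - 0.12), z = 0.130 cos(q - 0.12) from here
- socket: power socket block, grey, 120 x 76 mm foot, body 85 x 70 mm, screwed to the bench, carrying an aluminium plug hood (75 x 58 mm, top at 95 mm); origin at the centre of its underside, front (-x side) towards the robot
- bail (a joint): angle of the locking bail in rad: 0 = shut, upright over the plug hood; 1.5 = fully open, lying forward (-x); stiff, it stays where it is left
- bail_grip (a point): middle of the bail's outer crossbar: round steel bar 16 mm thick parallel to the block's y axis, between two 10 mm side arms 92 mm apart; a second, 10 mm crossbar lies 63 mm nearer the hinge
- bail_hinge (a point): point on the bail's hinge line (parallel to the block's y), 45 mm above the bench, axes as the block. At joint value q the grip point lies at x = -0.120 sin q, z = 0.120 cos q from here
- machine_corner (a point): near inner bottom corner of the fixed grey machine housing on the left edge: from here it runs 420 mm to +x, 200 mm to +y and 190 mm up
- crate_corner (a point): near inner bottom corner of the fixed blue divided crate at the right edge: from here it runs 440 mm to +x, 240 mm to -y and 130 mm up
- tumbler1: a bystander, to be left as it stands: clear glass tumbler, 72 mm across, 95 mm tall, standing; origin at the centre of its underside
- tumbler2: a bystander, to be left as it stands: second clear glass tumbler, the same
- jar: a bystander, to be left as it stands: closed jar with a steel cap, 64 mm across, 85 mm tall; origin under its centre
- wrench: a bystander, to be left as it stands: steel spanner 180 mm long lying flat; origin at its middle, underside; x along its length
- wheel: a bystander, to be left as it stands: grey grinding wheel lying flat, 120 mm across, 22 mm thick, 24 mm bore; origin under its centre. A fixed rack of upright wheels (175 mm high) and a stone block stand beyond it, from world x = 0.87 on
- brush: a bystander, to be left as it stands: hand brush 180 mm long lying flat; origin at its middle, underside; x along its length
- vase: a bystander, to be left as it stands: green glass vase, 80 mm across at most, 160 mm tall; origin under its centre
There are look-alikes about, which are no part of the job. What is shaped like the socket but yellow is not meant.

How it is judged:
By the outcome, as a careful person would: the job done as asked, in the order asked, and still so for the second after the job is handed in, with the robot touching nothing.
It also fails if it takes over 64 s, if anything falls off the work surface, if the arm or the gripper's body presses on something with over 40 N, if the wrist force passes 120 N, or if a joint passes its speed limit or range.

## Working session

There is one attempt and no reset: what is moved stays moved. The work goes in short steps, Python scripts to look and compute and a tool call to move; the robot and the scene stay as the last step left them, time stands still between calls to the robot, and variables do not carry over. Pictures are saved under pics/ and viewed, at most 10 in all, crops included, and the job is handed in when it is done.

Besides the shell and the picture viewer there is one more tool, called after "Emit:" as name(argument=value, ...) on one line, values as JSON. step_arm: Moves the arm, as the interface text tells. Shift numbers are shares of 0.02 m and turn numbers shares of 0.08 rad, none past 1 either way. Its arguments: {"type":"object","properties":{"rows":{"type":"string"}},"required":["rows"]}

```bash
mkdir -p pics
python3 - <<'E'
from cell import robot
import cv2
for n in("side","top"):
    im=robot.capture(n); cv2.imwrite(f"pics/{n}0.png",im[:,:,::-1]); print(robot.camera_model(n))
print(robot.observe())
E
```

```text
{'fx': 454.39259239229733, 'fy': 454.39259239229733, 'cx': 315.345712854977, 'cy': 241.4990442766343, 'k1': -0.06263214168270029, 'rvec': array([ 2.3286201 , -0.73880716,  0.29452139]), 'tvec': array([-0.43831528,  0.35682927,  1.23143498])}
{'fx': 611.9642322889567, 'fy': 611.9642322889567, 'cx': 320.21863265023666, 'cy': 242.8890395812413, 'k1': -0.17117772831075928, 'rvec': array([ 2.18858111, -2.12501956,  0.10981359]), 'tvec': array([0.01605234, 0.57202629, 1.72629069])}
{'clock': 0.1, 'joint_pos': array([1.04471121e+00, 3.77990185e-01, 7.97762719e-02, 1.27437750e+00,
       1.19072821e-05, 1.46053694e+00]), 'qvel': array([-0.00210995, -0.00092839,  0.00352957, -0.00053464,  0.00184849,
       -0.00159762]), 'joint_efforts': array([ 1.18303164e-03, -4.64692497e+01,  2.70583194e+01,  1.19669427e-02,
       -1.14392446e-04, -1.27315835e-05]), 'eef_pos': array([0.23195005, 0.52551723, 0.23046068]), 'orientation': array([-2.86434516e-04,  2.06418087e-01,  9.78463473e-01, -8.50632833e-04]), 'contact_force': array([-0.58222212,  0.15246011,  0.75169597]), 'torque': array([-0.01097779, -0.01301967,  0.01172817]), 'grasp_force': 0.0, 'opening': 0.08560046580995208}
```

View pics/side0.png

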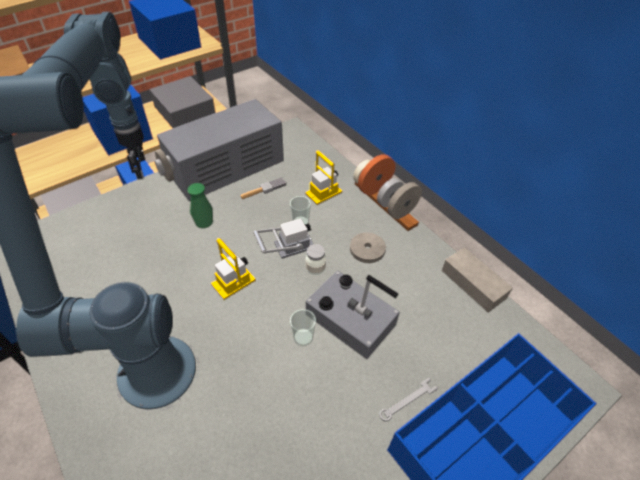

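View pics/top0.png

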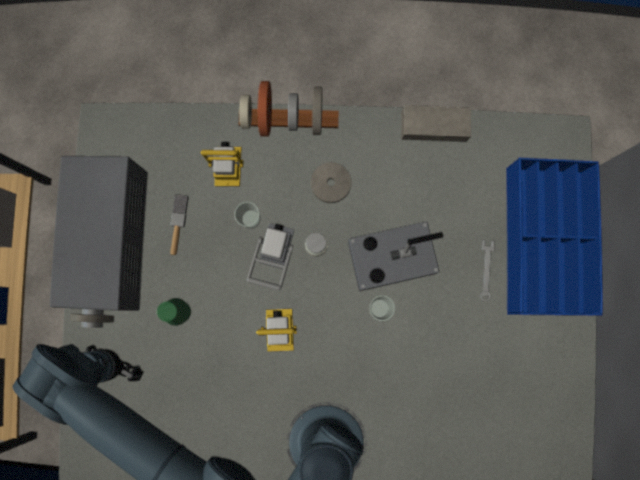

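The top view shows the grey socket at about (270,245), with its bail lying forward to (265,282). The breaker is at (393,255), with the test button at (377,275), the stop button at (370,243) and the lever bar at (425,238). The yellow look-alikes are at (225,165) and (278,330). I'll zoom in next.

Run:
```python
import cv2,numpy as np
t=cv2.imread("pics/top0.png");s=cv2.imread("pics/side0.png")
def c(im,x,y,w=100,h=75,k=4): return cv2.resize(im[y:y+h,x:x+w],None,fx=k,fy=k,interpolation=cv2.INTER_CUBIC)
a=np.vstack([np.hstack([c(t,225,217),c(t,345,217)]),np.hstack([c(s,245,195),c(s,300,273)])])
cv2.imwrite("pics/z0.png",a)
```

```text
(no output)
```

View pics/z0.png

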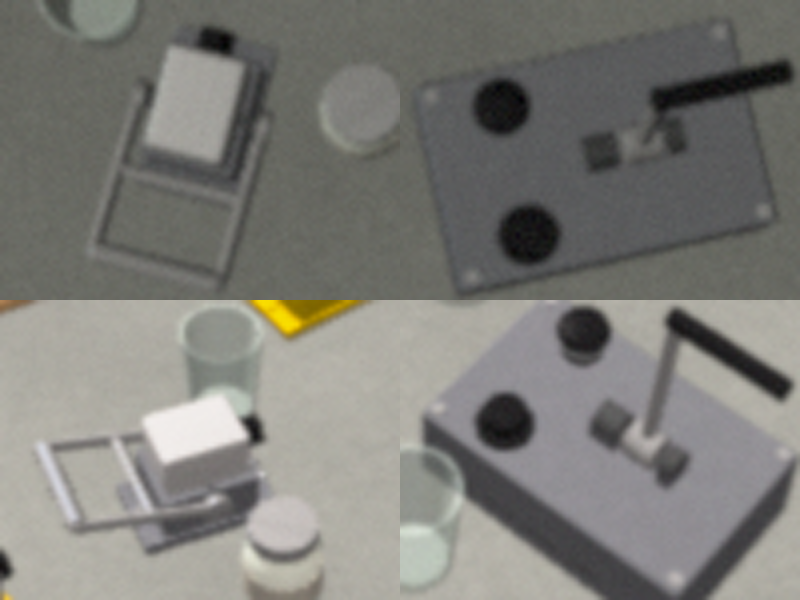

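The zoom gives usable pixels for bars, hinges and buttons: the bail bar centre at top (264.5,283.5) and side (259.5,241), and the test button at top (377,275.7) and side (326,302). I'll triangulate these.

```bash
cat > h.py <<'E'
import numpy as np,cv2
from cell import robot
from scipy.spatial.transform import Rotation as R
M={n:robot.camera_model(n) for n in("side","top")}
def ray(n,p):
    m=M[n]; d=(np.array(p,float)-[m['cx'],m['cy']])/[m['fx'],m['fy']]
    u=d.copy()
    for _ in range(20): u=d/(1+m['k1']*(u@u))
    Rm=cv2.Rodrigues(m['rvec'])[0]
    v=Rm.T@np.r_[u,1]; return -Rm.T@m['tvec'],v/np.linalg.norm(v)
def plane(n,p,z):
    o,v=ray(n,p); return o+v*(z-o[2])/v[2]
def tri(pt,ps):
    A=np.zeros((3,3));b=np.zeros(3);rs=[ray("top",pt),ray("side",ps)]
    for o,v in rs:
        P=np.eye(3)-np.outer(v,v);A+=P;b+=P@o
    x=np.linalg.solve(A,b)
    return x,max(np.linalg.norm((np.eye(3)-np.outer(v,v))@(x-o)) for o,v in rs)
def proj(n,X):
    m=M[n];c=cv2.Rodrigues(m['rvec'])[0]@np.array(X)+m['tvec'];u=c[:2]/c[2]
    u=u*(1+m['k1']*(u@u));return u*[m['fx'],m['fy']]+[m['cx'],m['cy']]
E
python3 - <<'E'
from h import *
np.set_printoptions(precision=4,suppress=True)
for k,a,b in [("bailL",(248.7,279.5),(255.5,231.2)),("bailR",(280.5,287.5),(263.7,250.7)),("bailmid",(264.5,283.5),(259.5,241)),("hingeR",(291.2,247),(298.8,245.7)),
 ("test",(377,275.7),(326.2,302)),("stop",(370.5,243.7),(345.7,280.3)),("bar+",(408.7,241.5),(369.5,277.5)),("bar-",(442.5,235),(396.7,296))]:
    print(k,*tri(a,b))
for p in [(449.5+3-0,225.2)]: pass
sc=[(352.5,240.7),(424.5,225.2),(435.7,270),(363.2,286.2)]
c=[plane("top",p,.075) for p in sc]; print("screws",c,np.mean(c,0)); print("yaws",[np.arctan2(*(a-b)[[1,0]]) for a,b in((c[0],c[3]),(c[1],c[2]),(c[0],c[1]),(c[3],c[2]))])
print("hinges@45",plane("top",(260,239),.045),plane("top",(291.2,247),.045))
for k,p,z in [("tum1",(381,308),.095),("tum2",(247,215),.095),("jar",(315.5,244),.085),("vase",(168,312),.16),("yel",(277,329),.13),("yel2",(222,155),.165),("mach",(122,308),.19)]: print(k,plane("top",p,z))
E
```

```text
bailL [0.459  0.2279 0.0793] 0.0017018003893107347
bailR [0.438  0.1386 0.0827] 0.00017614978683771563
bailmid [0.4485 0.1835 0.0795] 0.0009117814311025349
hingeR [0.5544 0.1151 0.0518] 0.0006132321610146103
test [ 0.48   -0.1289  0.0892] 0.002261287143175967
stop [ 0.5664 -0.1077  0.1017] 0.001463238486421698
bar+ [ 0.5627 -0.199   0.2181] 0.0028706833468252744
bar- [ 0.5807 -0.2855  0.2217] 0.001673881460578582
screws [array([ 0.5753, -0.058 ,  0.075 ]), array([ 0.6252, -0.2605,  0.075 ]), array([ 0.4994, -0.2936,  0.075 ]), array([ 0.4486, -0.091 ,  0.075 ])] [ 0.5371 -0.1758  0.075 ]
yaws [np.float64(0.2544585005787583), np.float64(0.25692327056215136), np.float64(1.812688991124535), np.float64(1.8163706397711668)]
hinges@45 [0.5761 0.2055 0.045 ] [0.5557 0.1152 0.045 ]
tum1 [ 0.3892 -0.1402  0.095 ]
tum2 [0.6368 0.2392 0.095 ]
jar [0.5618 0.0452 0.085 ]
vase [0.3592 0.4322 0.16  ]
yel [0.3243 0.1405 0.13  ]
yel2 [0.7897 0.3062 0.165 ]
mach [0.3648 0.5501 0.19  ]
```

Emit:
step_arm(rows="0 0 0 0 0 1 -0.2;0 0 0 0 0 1 -0.2;0 0 0 0 0 1 -0.2;0 0 0 0 0 1 -0.2;0 0 0 0 0 1 -0.2;0 0 0 0 0 1 -0.2;0 0 0 0 0 1 -0.2;0 0 0 0 0 1 -0.2;0 0 0 0 0 1 -0.2;0 0 0 0 0 1 -0.2;0 0 0 0 0 1 -0.2;0 0 0 0 0 1 -0.2")

```text
clock: 1.1
eef_pos: [0.232, 0.5257, 0.2307]
orientation: [0.0, 0.636, 0.771, -0.001]
contact_force: [-0.3, -1.1, -0.6]
opening: 0.0512
grasp_force: 0.0
```

Emit:
step_arm(rows="0 0 0 0 0 1 -0.2;0 0 0 0 0 1 -0.2;0 0 0 0 0 1 -0.2;0 0 0 0 0 1 -0.2;0 0 0 0 0 1 -0.2;0 0 0 0 0 0.1 -0.2;-0.96 0.95 0 0 0 0 -0.2;-0.96 0.95 0 0 0 0 -0.2;-0.96 0.95 0 0 0 0 -0.2;-0.96 0.95 0 0 0 0 -0.2;-0.96 0.95 0 0 0 0 -0.2;-0.96 0.95 0 0 0 0 -0.2")

```text
clock: 2.1
eef_pos: [0.3196, 0.388, 0.231]
orientation: [0.0, 0.778, 0.629, -0.0]
contact_force: [0.3, 0.7, 0.4]
opening: 0.0518
grasp_force: 0.0
```

Emit:
step_arm(rows="-0.96 0.95 0 0 0 0 -0.2;-0.96 0.95 0 0 0 0 -0.2;-0.96 0.95 0 0 0 0 -0.2;-0.96 0.95 0 0 0 0 -0.2;-0.96 0.95 0 0 0 0 -0.2;-0.96 0.95 0 0 0 0 -0.2;-0.96 0.95 0 0 0 0 -0.2;-0.96 0.95 0 0 0 0 -0.2;-0.96 0.95 0 0 0 0 -0.2;0 0 0 0 0 0 -0.2;0 0 0 0 0 0 -0.2")

```text
clock: 3.02
eef_pos: [0.4503, 0.1833, 0.231]
orientation: [-0.0, 0.779, 0.627, -0.0]
contact_force: [-1.0, -0.6, 0.6]
opening: 0.0514
grasp_force: 0.0
```

Emit:
step_arm(rows="0 0 1 0 0 0 -0.2;0 0 1 0 0 0 -0.2;0 0 1 0 0 0 -0.2;0 0 1 0 0 0 -0.2;0 0 1 0 0 0 -0.2;0 0 1 0 0 0 -0.2;0 0 0 0 0 0 -0.2")

```text
clock: 3.6
eef_pos: [0.4461, 0.1844, 0.1077]
orientation: [-0.002, 0.777, 0.629, -0.003]
contact_force: [-0.6, -0.2, -0.5]
opening: 0.0514
grasp_force: 0.0
```

Run:
```python
import cv2
import numpy as np
from h import *
o=robot.observe();print(o['eef_pos'],o['contact_force'])
a=robot.capture("side")[:,:,::-1];b=robot.capture("top")[:,:,::-1]
cv2.imwrite("pics/z1.png",np.hstack([cv2.resize(a[150:330,180:340],None,fx=2.5,fy=2.5),cv2.resize(b[180:360,200:360],None,fx=2.5,fy=2.5)]))
```

```text
[0.44606177 0.18442397 0.10766361] [-0.64867998 -0.19117785 -0.54027549]
```

View pics/z1.png

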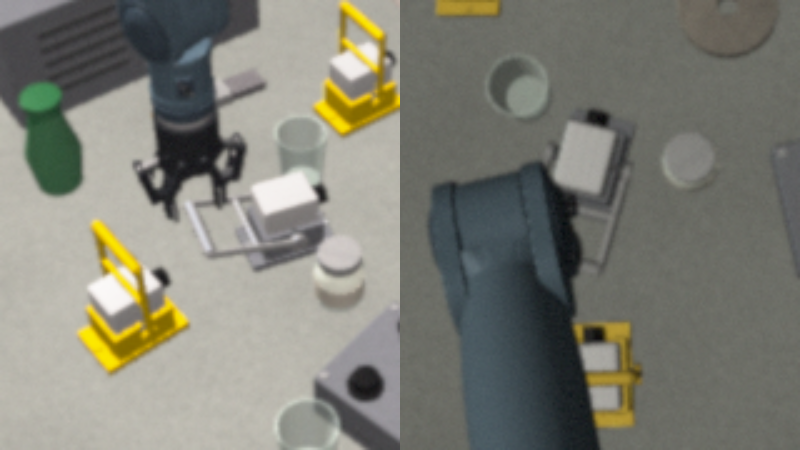

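Side view: the open fingers, with tips at crop (172,215) and (222,203), hover just over the bail bar. The bar runs from (190,205) to (208,252) in the crop. I'll check the alignment by projecting the TCP into the picture.

Run:
```python
from h import *
o=robot.observe();p=o['eef_pos'];print(p)
Y=np.array([.977,-.213,0])
for q in(p,p+.03*Y+[0,0,.008],p-.03*Y+[0,0,.008],[.4485,.1835,.08],[.459,.228,.08],[.438,.1386,.08]): print(q,(proj("side",q)-[180,150])*2.5)
```

```text
[0.44860855 0.184822   0.11103023]
[0.44860855 0.184822   0.11103023] [195.55416838 210.30030071]
[0.47791855 0.178432   0.11903023] [217.79064521 199.21673051]
[0.41929855 0.191212   0.11903023] [172.02844713 212.84101769]
[0.4485, 0.1835, 0.08] [198.01388784 227.35115853]
[0.459, 0.228, 0.08] [187.37192078 202.73745586]
[0.438, 0.1386, 0.08] [209.25331281 253.13924628]
```

Emit:
step_arm(rows="0 0 0.8 0 0 0 -0.2;0 0 0.8 0 0 0 -0.2;0 0 0.8 0 0 0 -0.2;0 0 0 0 0 0 -0.2;0 0 0 0 0 0 -0.2")

```text
clock: 4.12
eef_pos: [0.45, 0.1847, 0.0642]
orientation: [-0.0, 0.778, 0.628, 0.0]
contact_force: [-0.6, 0.4, 0.0]
opening: 0.0513
grasp_force: 0.0
```

Emit:
step_arm(rows="0 0 0 0 0 0 0.1;0 0 0 0 0 0 0.3;0 0 0 0 0 0 0.5;0 0 0 0 0 0 0.7;0 0 0 0 0 0 1;0 0 0 0 0 0 1")

```text
clock: 4.62
eef_pos: [0.4485, 0.1852, 0.0636]
orientation: [-0.002, 0.778, 0.628, -0.0]
contact_force: [-4.5, 3.9, 3.4]
opening: 0.0136
grasp_force: 58.6
```

Emit:
step_arm(rows="0 0.22 -0.57 0 0 0 1;0 0.27 -0.54 0 0 0 1;0 0.32 -0.5 0 0 0 1;0 0.37 -0.47 0 0 0 1;0 0 0 0 0 0 1")

```text
clock: 5.03
eef_pos: [0.4646, 0.1815, 0.1048]
orientation: [-0.008, 0.778, 0.629, -0.004]
contact_force: [-20.7, 7.5, 14.1]
opening: 0.0134
grasp_force: 59.4
```

Emit:
step_arm(rows="0 0.37 -0.48 0 0 0 1;0 0.42 -0.42 0 0 0 1;0 0.47 -0.37 0 0 0 1;0 0.5 -0.32 0 0 0 1;0 0 0 0 0 0 1")

```text
clock: 5.45
eef_pos: [0.497, 0.1743, 0.1396]
orientation: [-0.008, 0.777, 0.629, -0.005]
contact_force: [-34.1, 3.8, 43.9]
opening: 0.0137
grasp_force: 61.8
```

Emit:
step_arm(rows="0 0.15 -0.4 0 0 0 1;0 0.4 -0.32 0 0 0 1;0 0.5 -0.2 0 0 0 1;0 0 0 0 0 0 1;0 0 0 0 0 0 1")

```text
clock: 5.87
eef_pos: [0.5268, 0.1676, 0.157]
orientation: [-0.001, 0.778, 0.628, -0.0]
contact_force: [-6.0, -0.1, 12.4]
opening: 0.0135
grasp_force: 59.8
```

Emit:
step_arm(rows="0 0.5 -0.19 0 0 0 1;0 0.5 -0.13 0 0 0 1;0 0.5 -0.07 0 0 0 1;0 0 0 0 0 0 1;0 0 0 0 0 0 1")

```text
clock: 6.28
eef_pos: [0.558, 0.1605, 0.1649]
orientation: [0.001, 0.779, 0.628, 0.001]
contact_force: [-3.1, -1.1, 8.2]
opening: 0.0129
grasp_force: 59.2
```

Emit:
step_arm(rows="0 0.3 -0.02 0 0 0 1;0 0.2 0 0 0 0 1;0 0 0 0 0 0 1;0 0 0 0 0 0 1")

```text
clock: 6.62
eef_pos: [0.563, 0.1596, 0.1654]
orientation: [-0.003, 0.778, 0.628, -0.002]
contact_force: [-14.3, 0.5, 18.3]
opening: 0.0122
grasp_force: 59.9
```

Emit:
step_arm(rows="0 0.2 0 0 0 0 1;0 0.2 0 0 0 0 1;0 0 0 0 0 0 1;0 0 0 0 0 0 1")

```text
clock: 6.95
eef_pos: [0.5634, 0.1595, 0.1653]
orientation: [-0.008, 0.777, 0.629, -0.006]
contact_force: [-32.7, 3.6, 31.1]
opening: 0.0123
grasp_force: 61.4
```

Emit:
step_arm(rows="0 -0.2 0 0 0 0 0.6;0 0 0 0 0 0 0.3;0 0 0 0 0 0 0;0 0 0 0 0 0 -0.2;0 0 0 0 0 0 -0.2;0 0 -0.6 0 0 0 -0.2;0 0 -1 0 0 0 -0.2;0 0 -1 0 0 0 -0.2;0 0 -1 0 0 0 -0.2;0 0 -1 0 0 0 -0.2")

```text
clock: 7.78
eef_pos: [0.5714, 0.1579, 0.256]
orientation: [0.0, 0.778, 0.628, 0.0]
contact_force: [0.3, -0.6, -0.4]
opening: 0.0513
grasp_force: 0.0
```

Run:
```python
import cv2
from h import *
print(robot.observe()['eef_pos'])
a=robot.capture("side")[:,:,::-1];b=robot.capture("top")[:,:,::-1]
cv2.imwrite("pics/side2.png",a)
cv2.imwrite("pics/z2.png",np.hstack([cv2.resize(a[180:270,240:340],None,fx=4,fy=4,interpolation=2),cv2.resize(b[200:290,230:330],None,fx=4,fy=4,interpolation=2)]))
```

```text
[0.5714124  0.15785672 0.25604463]
```

View pics/z2.png

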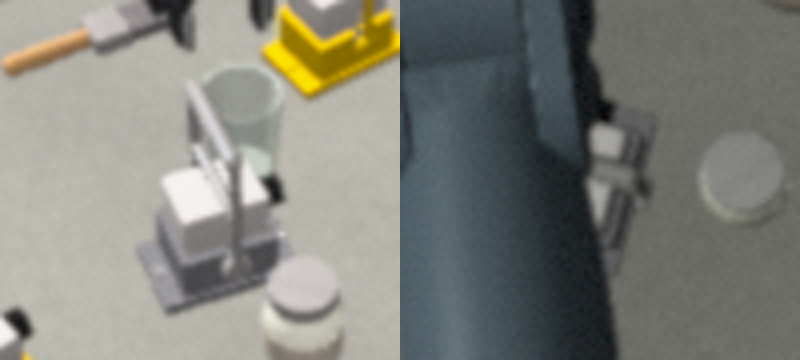

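The bail now stands upright over the hood: the bar runs from (195,88) to (236,157) and the hinge is near (231,266) in the crop. I'll check the angle numerically.

Run:
```python
from h import *
H=np.array([.566,.160,.045]);X=np.array([.977,-.213,0]);Y=np.array([.213,.977,0])
for q in(0,.05,.1,.2):
    print(q,[((proj("side",H+s*.046*Y+.12*(-np.sin(q)*X+np.cos(q)*np.array([0,0,1])))-[240,180])*4).round(1) for s in(1,-1)])
print(((proj("side",H-.046*Y)-[240,180])*4).round(1))
```

```text
0 [array([192.6,  87.5]), array([235.7, 164.8])]
0.05 [array([185.5,  89.7]), array([228.4, 167.2])]
0.1 [array([178.5,  92.1]), array([221.1, 169.7])]
0.2 [array([164.5,  97.7]), array([206.6, 175.7])]
[237.9 267.3]
```

Emit:
step_arm(rows="-1 -0.1 0 0 0 0 0.2;-1 -0.1 0 0 0 0 0.6;-1 -0.1 0 0 0 0 1;-1 -0.1 0 0 0 0 1;-1 -0.1 0 0 0 0 1;-1 -0.1 0 0 0 0 1;-1 -0.1 0 0 0 0 1;-1 -0.1 0 0 0 0 1;-1 -0.1 0 0 0 0 1;-1 -0.1 0 0 0 0 1;-1 -0.1 0 0 0 0 1;-1 -0.1 0 0 0 0 1")

```text
clock: 8.88
eef_pos: [0.4963, -0.0725, 0.2542]
orientation: [-0.0, 0.778, 0.628, -0.0]
contact_force: [0.1, -0.2, 0.8]
opening: -0.0001
grasp_force: 0.0
```

Emit:
step_arm(rows="-1 -0.1 0 0 0 0 1;-1 -0.1 0 0 0 0 1;-1 -0.1 0 0 0 0 1;0 0 0 0 0 -1 1;0 0 0 0 0 -1 1;0 0 0 0 0 -1 1;0 0 0 0 0 -1 1;0 0 0 0 0 -1 1;0 0 0 0 0 -0.8 1;0 0 0 0 0 0 1;0 0 0 0 0 0 1")

```text
clock: 9.8
eef_pos: [0.4781, -0.1289, 0.2545]
orientation: [-0.0, 0.614, 0.789, -0.0]
contact_force: [-0.0, -1.0, -0.9]
opening: -0.0004
grasp_force: 0.0
```

Emit:
step_arm(rows="0 0 1 0 0 0 1;0 0 1 0 0 0 1;0 0 1 0 0 0 1;0 0 1 0 0 0 1;0 0 1 0 0 0 1;0 0 1 0 0 0 1;0 0 1 0 0 0 1;0 0 0 0 0 0 1;0 0 0 0 0 0 1")

```text
clock: 10.55
eef_pos: [0.477, -0.1283, 0.1143]
orientation: [-0.002, 0.613, 0.79, -0.0]
contact_force: [-0.9, -0.3, -0.1]
opening: 0.0001
grasp_force: 0.0
```

Emit:
step_arm(rows="0 0 0.5 0 0 0 1;0 0 0.3 0 0 0 1;0 0 0.3 0 0 0 1;0 0 0 0 0 0 1;0 0 0 0 0 0 1")

```text
clock: 10.97
eef_pos: [0.4787, -0.1289, 0.0937]
orientation: [0.0, 0.613, 0.79, 0.0]
contact_force: [0.4, 0.2, 1.6]
opening: 0.0001
grasp_force: 1.0
```

Emit:
step_arm(rows="0 0 0.2 0 0 0 1;0 0 0.1 0 0 0 1;0 0 0 0 0 0 1;0 0 0 0 0 0 1;0 0 0 0 0 0 1")

```text
clock: 11.38
eef_pos: [0.479, -0.1291, 0.0889]
orientation: [0.001, 0.613, 0.79, 0.0]
contact_force: [-2.8, 0.7, 13.2]
opening: 0.0
grasp_force: 6.4
```

Emit:
step_arm(rows="0 0 -0.5 0 0 0 1;0 0 -1 0 0 0 1;0 0 -1 0 0 0 1;0 0 -1 0 0 0 1;0 0 -1 0 0 0 1;0 0 -1 0 0 0 1;0 0 -1 0 0 0 1;0 0 0 0 0 0 1")

```text
clock: 12.05
eef_pos: [0.4801, -0.1295, 0.2212]
orientation: [0.003, 0.613, 0.79, 0.001]
contact_force: [0.3, 0.1, 0.7]
opening: 0.0
grasp_force: 0.0
```

Run:
```python
import cv2
from h import *
print(robot.observe()['eef_pos'])
a=robot.capture("side")[:,:,::-1];b=robot.capture("top")[:,:,::-1]
cv2.imwrite("pics/z3.png",np.hstack([cv2.resize(a[255:365,280:410],None,fx=3,fy=3,interpolation=2),cv2.resize(b[215:325,345:475],None,fx=3,fy=3,interpolation=2)]))
```

```text
[ 0.4800935  -0.12948374  0.2212465 ]
```

View pics/z3.png

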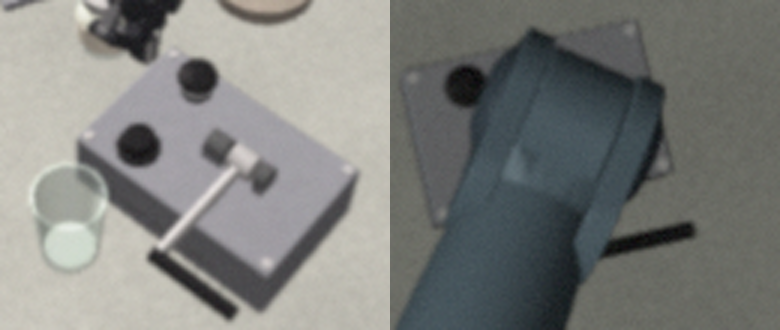

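The lever lies level in front of the box. In the side crop the bar runs from (152,256) to (233,313), and in the top crop its right end is at (692,230).

Run:
```python
from h import *
np.set_printoptions(precision=4,suppress=True)
a=plane("side",(280+152/3,255+255/3),.09);b=plane("side",(280+234/3,255+313/3),.09)
print(a,b,plane("top",(345+(692-390)/3,215+230/3),.09),tri((345+(692-390)/3,215+230/3),(280+234/3,255+313/3)))
print(np.arctan2(*(a-b)[[0,1]]),"grip",a+(b-a)*56/93)
```

```text
[ 0.4199 -0.2343  0.09  ] [ 0.4441 -0.32    0.09  ] [ 0.4388 -0.3196  0.09  ] (array([ 0.4405, -0.3202,  0.0939]), np.float64(0.002298464906053541))
-0.2746524884248646 grip [ 0.4345 -0.2859  0.09  ]
```

Emit:
step_arm(rows="-0.99 -0.6 0 0 0 0 0;-0.99 -0.6 0 0 0 0 0;-0.99 -0.6 0 0 0 0 0;-0.99 -0.6 0 0 0 0 0;-0.99 -0.6 0 0 0 0 -0.1;-0.99 -0.6 0 0 0 0 -0.1;-0.99 -0.6 0 0 0 0 -0.1;0 0 0 0 0 0 -0.1;0 0 0 0 0 0 -0.1;0 0 0 0 0 0 -0.1")

```text
clock: 12.98
eef_pos: [0.4307, -0.283, 0.2161]
orientation: [-0.001, 0.613, 0.79, 0.0]
contact_force: [-0.5, 0.8, 0.5]
opening: 0.0467
grasp_force: 0.0
```

Emit:
step_arm(rows="0 0 1 0 0 0 -0.1;0 0 1 0 0 0 -0.1;0 0 1 0 0 0 -0.1;0 0 1 0 0 0 -0.1;0 0 1 0 0 0 -0.1;0 0 0.7 0 0 0 -0.1;0 0 0.8 0 0 0 -0.1;0 0 0.8 0 0 0 -0.1;0 0 0 0 0 0 -0.1;0 0 0 0 0 0 -0.1")

```text
clock: 13.82
eef_pos: [0.4305, -0.282, 0.0704]
orientation: [-0.002, 0.612, 0.791, 0.0]
contact_force: [-0.1, 0.7, 0.1]
opening: 0.0473
grasp_force: 0.0
```

Emit:
step_arm(rows="0 0 0 0 0 0 0.1;0 0 0 0 0 0 0.3;0 0 0 0 0 0 0.5;0 0 0 0 0 0 0.7;0 0 0 0 0 0 1;0 0 0 0 0 0 1")

```text
clock: 14.32
eef_pos: [0.4319, -0.2844, 0.0723]
orientation: [0.001, 0.613, 0.79, 0.0]
contact_force: [-0.5, 0.8, 6.6]
opening: 0.0141
grasp_force: 58.4
```

Emit:
step_arm(rows="0 0.05 -0.78 0 0 0 1;0 0.14 -0.77 0 0 0 1;0 0.23 -0.74 0 0 0 1;0 0.32 -0.71 0 0 0 1;0 0 0 0 0 0 1;0 0 0 0 0 0 1")

```text
clock: 14.82
eef_pos: [0.4444, -0.2812, 0.1321]
orientation: [-0.0, 0.613, 0.79, -0.002]
contact_force: [-6.5, -3.1, 3.4]
opening: 0.0138
grasp_force: 58.9
```

Emit:
step_arm(rows="0 0.38 -0.68 0 0 0 1;0 0.47 -0.62 0 0 0 1;0 0.55 -0.55 0 0 0 1;0 0 0 0 0 0 1;0 0 0 0 0 0 1")

```text
clock: 15.23
eef_pos: [0.4688, -0.2753, 0.1697]
orientation: [-0.001, 0.614, 0.79, -0.005]
contact_force: [-14.3, -3.9, 13.1]
opening: 0.0141
grasp_force: 59.0
```

Emit:
step_arm(rows="0 0.56 -0.55 0 0 0 1;0 0.63 -0.44 0 0 0 1;0 0.7 -0.36 0 0 0 1;0 0 0 0 0 0 1;0 0 0 0 0 0 1")

```text
clock: 15.65
eef_pos: [0.5102, -0.2649, 0.1988]
orientation: [0.002, 0.613, 0.79, -0.0]
contact_force: [-6.4, 1.2, 17.0]
opening: 0.0139
grasp_force: 60.8
```

Emit:
step_arm(rows="0 0.73 -0.3 0 0 0 1;0 0.76 -0.19 0 0 0 1;0 0.78 -0.08 0 0 0 1;0 0 0 0 0 0 1;0 0 0 0 0 0 1")

```text
clock: 16.07
eef_pos: [0.555, -0.2532, 0.209]
orientation: [0.002, 0.613, 0.79, 0.0]
contact_force: [-2.0, -0.3, 10.6]
opening: 0.0137
grasp_force: 59.9
```

Emit:
step_arm(rows="0 0.5 0.02 0 0 0 1;0 0.4 0.04 0 0 0 1;0 0 0 0 0 0 1;0 0 0 0 0 0 1")

```text
clock: 16.4
eef_pos: [0.5723, -0.2488, 0.2071]
orientation: [0.002, 0.613, 0.79, 0.0]
contact_force: [0.2, -0.4, 6.4]
opening: 0.0136
grasp_force: 61.2
```

Emit:
step_arm(rows="0 0.15 0.02 0 0 0 1;0 0.15 0.02 0 0 0 1;0 0 0 0 0 0 1;0 0 0 0 0 0 1")

```text
clock: 16.73
eef_pos: [0.5734, -0.2485, 0.2068]
orientation: [-0.0, 0.614, 0.79, -0.003]
contact_force: [-12.5, -3.2, 15.3]
opening: 0.0134
grasp_force: 62.0
```

Emit:
step_arm(rows="0 -0.1 0 0 0 0 0.7;0 0 0 0 0 0 0.4;0 0 0 0 0 0 0.1;0 0 0 0 0 0 -0.2;0 0 0 0 0 0 -0.2;0 0 -0.6 0 0 0 -0.2;0 0 -1 0 0 0 -0.2;0 0 -1 0 0 0 -0.2;0 0 -1 0 0 0 -0.2;0 0 -1 0 0 0 -0.2;0 0 0 0 0 0 -0.2;0 0 0 0 0 0 -0.2")

```text
clock: 17.73
eef_pos: [0.5756, -0.2474, 0.2974]
orientation: [0.001, 0.613, 0.79, 0.0]
contact_force: [-0.2, 0.0, -0.5]
opening: 0.0513
grasp_force: 0.0
```

Run:
```python
import cv2
from h import *
print(robot.observe()['eef_pos'])
a=robot.capture("side")[:,:,::-1]
cv2.imwrite("pics/z4.png",cv2.resize(a[170:370,190:450],None,fx=3,fy=3,interpolation=2))
H=np.array([.5563,-.2516,.09]);X=np.array([.969,.247,0]);Y=np.array([-.247,.969,0])
for q in(0,.1,.2):
    g=H+.13*(-np.sin(q-.12)*X+np.cos(q-.12)*np.array([0,0,1]))
    print(q,[((proj("side",g+s*Y)-[190,170])*3).round(1) for s in(.056,-.037)])
```

```text
[ 0.57555674 -0.24740093  0.29737296]
0 [array([526.6, 320.8]), array([616. , 378.6])]
0.1 [array([517.9, 329.3]), array([607.5, 387.7])]
0.2 [array([508.9, 338.8]), array([598.7, 397.9])]
```

View pics/z4.png

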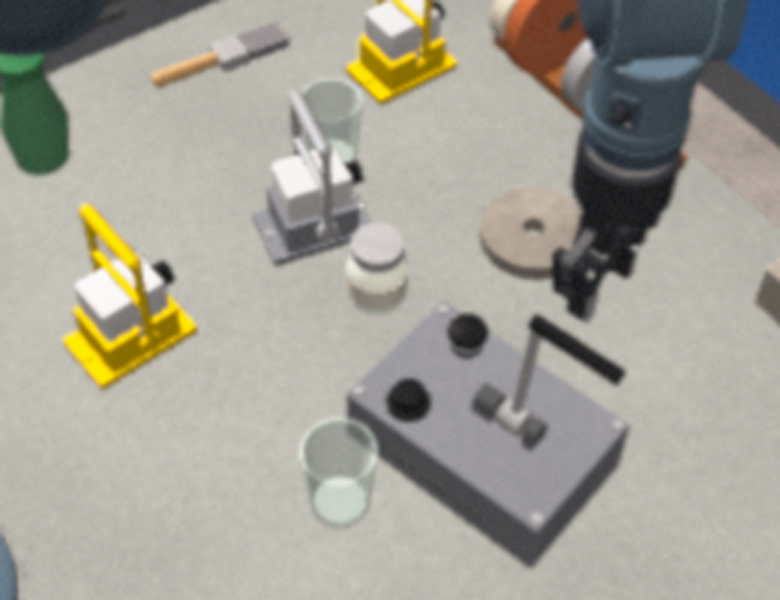

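The lever bar is back at (537,322)–(620,377) in the crop, matching its starting pixels. The bail is upright and the bystanders are where they were, so I'll hand in.

```bash
python3 -c "
from cell import robot
print(robot.sign_off())"
```

```text
the job is handed in; nothing more can be done
None
```

I shut the bail, pressed the test button so the lever dropped, lifted the lever back to its rear stop, and handed the job in at about 18 s; the last side view showed bail and lever in place and the bystanders in view unmoved, but sign-off returned no verdict.

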